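# Clear the top layer of a bar stack and set its spacer plate on the spacer pile

### The job

First lift the two bars of the top layer off the stack and set them down, not dropped, flat on the dark board. Then slide the orange spacer plate they lay on across onto the pile of orange plates beside it, squarely on top with the edges lined up to within 2 cm. Leave the two lower bars standing where they are, and do not shift the pile or the bottle behind.

Things in the scene. Friction and masses are not known exactly. Their poses are not given: they have to be found in the camera images.
- top_bar_left: Loose foil-taped gold-brown bar, 118 (x) x 42 (y) x 48 (z) mm, about 0.55 kg; origin at the centre of its underside, x along its length. One of the two bars lying on top of the upper orange plate (about 90 mm apart, centre to centre, side by side in y).
- top_bar_right: Loose foil-taped gold-brown bar, 118 (x) x 42 (y) x 48 (z) mm, about 0.55 kg; origin at the centre of its underside, x along its length. The other bar on top of the upper orange plate.
- spacer: Loose painted orange wooden spacer plate, 125 (x) x 165 (y) x 22 (z) mm, about 0.22 kg; origin at the centre of its underside. It lies flat across the two lower bars, under the two top bars; its underside is 51 mm above the bench. Too wide to grip; it slides on the bars when its edge is pushed.
- lower_bar_left: Loose foil-taped gold-brown bar, 118 (x) x 42 (y) x 48 (z) mm, about 0.55 kg; origin at the centre of its underside, x along its length. Lies on the mat under the spacer, lengthwise in the direction of the pile; the spacer overhangs its ends by only about 3 mm. Stays in place by its weight.
- lower_bar_right: Loose foil-taped gold-brown bar, 118 (x) x 42 (y) x 48 (z) mm, about 0.55 kg; origin at the centre of its underside, x along its length. The second lower bar, parallel to the first, about 100 mm from it centre to centre.
- pile_top: Upper one of two loose orange plates like the spacer, piled on the mat's -x half (robot side of the stack, about 153 mm from it; gap between plate edges 18 to 40 mm). Origin: centre of underside. Pile top is 47 mm above the bench, 4 mm lower than the spacer's underside; it may be turned 5 deg and shifted 12 mm sideways from the stack, and stays put as a plate slides over it.
- pile_low: Loose painted orange wooden spacer plate, 125 (x) x 165 (y) x 22 (z) mm, about 0.22 kg; origin at the centre of its underside. The lower plate of that pile, on the mat.
- dark_board: Fixed dark brown wooden board lying on the bench beside the stack, on either side of it, 265 (x) x 165 (y) x 16 (z) mm; origin at the centre of its underside, so its top is 16 mm up. Empty at the start.
- mat: Fixed black rubber mat under stack and pile, 320 (x) x 180 (y) x 3 mm; origin at the centre of its underside; the stack stands on its +x half, 75 mm from the centre, the pile on its -x half, 78 mm from the centre.
- press_a: Fixed obstacle: tall green hand press between the robot's right side and the work, within x 0.17 to 0.53, y -0.25 to -0.04 m, column and rods up to z = 0.83 m; its lever with a black ball points up towards the robot, ball at about x 0.2, y -0.19, z 0.45 m. An arm that starts on its right must fold in close to its own base, or rise over it, before swinging to the left. Origin under the press.
- dropper: Bystander: small loose white bottle with a blue cap, 29 mm across, 74 mm high, farther back between the board and the mat; origin under its centre.

How it is judged (in metres and radians):
On the way, in this order (a step that is already met when the one before it is completed fails the run):
1. both top bars lie flat on the dark board (x of top_bar_left in the frame of dark_board between -0.115 and 0.115 m and y of top_bar_left in the frame of dark_board between -0.065 and 0.065 m and z of each of top_bar_left, top_bar_right in the frame of dark_board below 0.024 m and angle between each of top_bar_left, top_bar_right's own z axis and vertical below 0.1 rad and linear speed of each of top_bar_left, top_bar_right below 0.05 m/s and x of top_bar_right in the frame of dark_board between -0.115 and 0.115 m and y of top_bar_right in the frame of dark_board between -0.065 and 0.065 m), for 0.2 s.
2. the spacer plate lies on the pile (x of spacer in the frame of pile_top between -0.02 and 0.02 m and y of spacer in the frame of pile_top between -0.02 and 0.02 m and z of spacer in the frame of pile_top between 0.016 and 0.028 m and angle between the x axis of spacer and the x axis of pile_top, either way round below 0.13 rad and angle between spacer's own z axis and vertical below 0.06 rad and linear speed of spacer below 0.02 m/s), for 0.2 s.
At the end, for the whole second after the job is handed in: Both top bars flat on the dark board, not on each other, centres within 115 mm lengthwise and 65 mm crosswise of its centre; spacer flat on the pile's upper plate, within 20 mm in x and y and 0.13 rad; lower bars upright within 20 mm of where they stood; all at rest (all of step 1 and all of step 2 and distance of each of lower_bar_left, lower_bar_right from where it was at the start of the episode below 0.02 m and angle between each of lower_bar_left, lower_bar_right's own z axis and vertical below 0.1 rad); the robot touches nothing.
It fails at once if a lower bar is shifted by more than 30 mm or tipped (distance of any of lower_bar_left, lower_bar_right from where it was at the start of the episode above 0.03 m or angle between any of lower_bar_left, lower_bar_right's own z axis and vertical above 0.3 rad).
It fails at once if the pile is shifted by more than 30 mm (distance of any of pile_top, pile_low from where it was at the start of the episode above 0.03 m).
It fails at once if the spacer tips by more than 0.3 rad (angle between spacer's own z axis and vertical above 0.3 rad).
It fails at once if a top bar falls or is thrown (faster than 0.5 m/s with no finger on it) ((linear speed of top_bar_left above 0.5 m/s and contact force between top_bar_left and the fingers below 0.3 N) or (linear speed of top_bar_right above 0.5 m/s and contact force between top_bar_right and the fingers below 0.3 N)).
It fails at once if the bottle with the blue cap is shifted by more than 30 mm or knocked over (distance of dropper from where it was at the start of the episode above 0.03 m or angle between dropper's own z axis and vertical above 0.5 rad).
It also fails if it takes over 70 s, if anything falls off the work surface, if the arm or the gripper's body presses on something with over 40 N, if the wrist force passes 120 N, or if a joint passes its speed limit or range.

### The arm

A 6-joint arm with a two-finger parallel gripper is mounted at the origin on a cart in front of the work surface, level with it; the furniture and walls round the work are solid. World frame = base frame: x ahead of the robot, y to its left, z up, the work surface at z = 0. Lengths are in mm, angles in degrees, forces in N, time in s.
With the tool pointing down it reaches from about 350 to 850 mm from the base axis. Payload 8.1 kg.
Tool frame: the origin (TCP) lies midway between the tips of the shut fingers; the grasp point (between the pads) lies 19 mm behind it; z points along the fingers, y is the direction in which the jaws open and shut (so a half turn about z gives the same grasp; the last joint's range is limited). The gripper opens to 85 mm and grips with 20 to 120 N. Pads are 22 mm wide; open, the fingers measure 114 mm over their backs; the gripper's body (76 mm by 85 mm) begins 54 mm behind the grasp point. The pads swing forward as they close: fully open they stand 13 mm farther back than shut.
Start: joints at [-4.893, 7.471, 85.268, -0, 87.261, -4.893], TCP at [600.004, 0.022, 231.292] pointing down, gripper open.
Joint ranges: [-169.43, 169.43], [-51.17, 129.36], [1.28, 143.12], [-76.62, 256.62], [0, 156.53], [-152.29, 152.29]. Speed limits (degrees/s): [136.94, 136.94, 159.86, 180, 180, 180].

### API

Orientations are given as [roll, pitch, yaw] about the fixed x, y, z axes, in that order (R = Rz(yaw) Ry(pitch) Rx(roll)).
In Python, from bench import telemetry, snapshot, camera_params, job gives the robot as it stands. The module is installed in compiled form; this text tells all that it offers.
- The arm moves only by the shell command python3 -m jog 'ROWS' [FORCE]. ROWS is JSON, a list that holds one entry, the list of rows, each a list of 7 numbers: the shift along the tool's x, y, z in units of 50 mm (1.0 is 50 mm), then the turn, a rotation vector about the tool's x, y, z in units of 2 pi rad (1.0 is 2 pi rad), then the opening, from 0 (shut) to 1 (fully open). In form: [[[dx, dy, dz, rx, ry, rz, claw], ...]]. A call has 1 to 12 rows; each row shifts and turns the commanded pose from where the row before left it, along the tool's axes as they then stand; what a row does not reach is not made up. A row lasts 1/8 s, in which the tool goes at most 62.5 mm and 10.7 degrees, less where a joint would pass 70% of its speed; a pose out of reach is approached as far as the arm can. A call with a number of a shift or a turn outside -1 to 1 is refused whole. A call with a gripper value outside its range is refused whole. The fingers move at their own pace and stop on an object; FORCE is the grip in N (left out, the last holds). Time passes only in rows, so rows that do not move let the fingers close. It gives the time, the measured TCP pose, the force and the opening at its end, in the units of the state.
- telemetry.sense(): the state, without advancing time (a new reading comes with each control period).
- snapshot(name): name is "scene" or "side" or "wrist"; returns (picture, depth): 420x560x3 uint8, red, green, blue; 420x560 float32, mm along the optical axis (not along the pixel's ray), 0 where there is no reading.
- camera_params(name): a dict with "K" (3x3 intrinsics, pixels), "extrinsics" (4x4, takes a point from camera to world coordinates). Camera axes: x right, y down, z forward; pixel columns grow to the right and rows downward; lengths in mm; the calibration is good to about 2 mm. A picture is of the moment at which its call begins: read the wrist's pose just before it. camera_params takes no time and is no camera call; for the wrist camera it gives the pose at the moment of the call.
- job.hand_in(): hands the job in, once; it reports no verdict.
The state is a dict: "time": time; "joint_pos": joint angles; "qd": joint speeds; "joint_efforts": joint torques, N m; "tool_pos": TCP position; "tcp_rot": TCP orientation; "ft_force": force on the tool from outside, world axes, zero at the start; "wrist_torque": the same for the moment, N m; "finger_gap": finger opening in mm.
Only numpy, scipy, OpenCV 4.12 (cv2) and the standard library are available. Lean on these libraries where they do the work, as an engineer would, in place of code of your own. Each camera call takes 0.05 s, during which the arm holds its last target. There are 200 camera calls.

## Working session

There is one attempt and no reset: what is moved stays moved. The work goes in short steps, Python scripts to look and compute and a shell command to move; the robot and the scene stay as the last step left them, time stands still between calls to the robot, and variables do not carry over. Pictures are saved under pics/ and viewed, about 8 in all and at most 12, crops included, and the job is handed in when it is done.

```bash
mkdir -p pics; cat > h.py <<'E'
import numpy as np,cv2
from bench import telemetry,snapshot,camera_params,job
def cloud(n):
    P=camera_params(n);im,d=snapshot(n);K=P["K"];K=np.array(K);T=np.array(P["extrinsics"])
    v,u=np.mgrid[0:d.shape[0],0:d.shape[1]]
    p=np.stack([(u-K[0,2])/K[0,0]*d,(v-K[1,2])/K[1,1]*d,d],-1)@T[:3,:3].T+T[:3,3]
    p[d==0]=np.nan
    return im,d,p
E
python3 - <<'E'
from h import *
s=telemetry.sense();print(s)
for n in["scene","side","wrist"]:
    im,d,p=cloud(n);cv2.imwrite(f"pics/{n}0.png",im[...,::-1]);np.savez(f"pics/{n}0.npz",im=im,p=p)
    print(n,np.round(camera_params(n)["extrinsics"],2).tolist(),(d==0).mean())
a=[cv2.imread(f"pics/{n}0.png") for n in["scene","side","wrist"]]
cv2.imwrite("pics/a.png",np.vstack([np.hstack(a[:2]),np.hstack([a[2],a[2]*0])])[:, :][::1,::1][:840,:1120] if 0 else cv2.resize(np.vstack([np.hstack(a[:2]),np.hstack([a[2],a[2]*0])]),(800,600)))
E
```

```text
{'time': 0.0, 'joint_pos': array([-4.89140101e+00,  7.51577912e+00,  8.53326934e+01, -1.08508506e-03,
        8.72612017e+01, -4.89342467e+00]), 'qd': array([ 0.06050829, -0.12169455, -0.07942299,  0.0228094 ,  0.04916477,
       -0.1245054 ]), 'joint_efforts': array([-1.90700346e-03, -5.69404185e+01, -5.00557995e+01, -2.19391650e-04,
        1.44415747e-02,  7.24149572e-05]), 'tool_pos': array([5.99424791e+02, 8.20103999e-02, 2.30204722e+02]), 'tcp_rot': array([-1.79890633e+02, -8.27569241e-03,  9.00020686e+01]), 'ft_force': array([-0.30430234,  0.26457294, -0.5353277 ]), 'wrist_torque': array([-0.00045253, -0.0271534 ,  0.01999592]), 'finger_gap': 85.48669517457877}
scene [[-0.91, 0.2, -0.36, 859.2], [0.41, 0.48, -0.78, 860.81], [0.01, -0.86, -0.52, 550.88], [0.0, 0.0, 0.0, 1.0]] 0.015284863945578231
side [[-0.85, -0.37, 0.38, 92.21], [-0.53, 0.56, -0.64, 855.23], [0.02, -0.75, -0.67, 830.15], [0.0, 0.0, 0.0, 1.0]] 0.004030612244897959
wrist [[1.0, 0.0, -0.0, 599.69], [-0.0, -0.95, -0.32, 82.21], [-0.0, 0.32, -0.95, 374.24], [0.0, 0.0, 0.0, 1.0]] 0.0041921768707483
```

View pics/a.png

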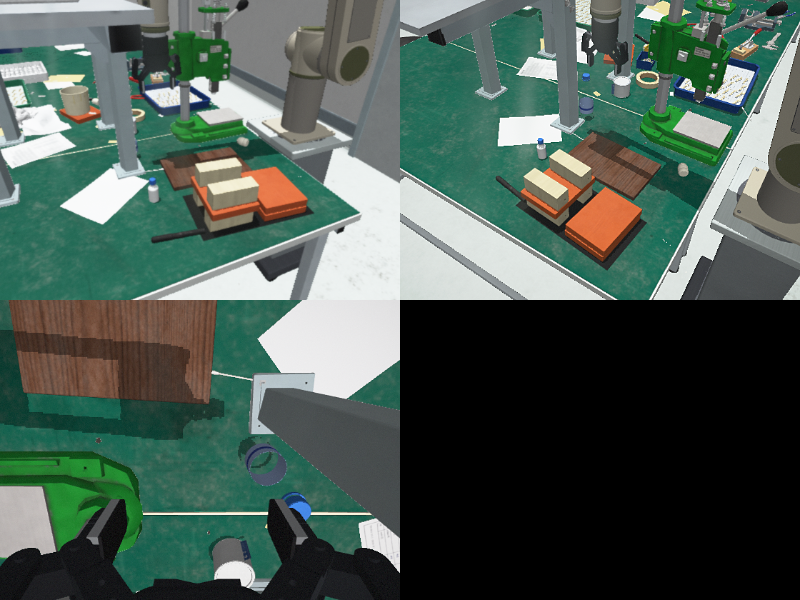

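Scene and side show the stack (two cream bars on the orange plate) with the pile to its robot side, the board toward -y, the bottle behind, and a grey table and leg beyond. Next I measure these from depth points and colour masks.

```bash
cat > m.py <<'E'
from h import *
def rect(q):
    (c,s,a)=cv2.minAreaRect(q[:,:2].astype(np.float32)); return np.round(c,1),np.round(s,1),round(a,1),round(float(np.median(q[:,2])),1),len(q)
def comps(m,p,mn=150):
    n,l=cv2.connectedComponents(cv2.erode(m.astype(np.uint8),np.ones((3,3))))
    for i in range(1,n):
        if (l==i).sum()>mn: yield p[l==i]
def analyse(im,p):
    h=cv2.cvtColor(im,cv2.COLOR_RGB2HSV);H,S,V=[h[...,i].astype(int) for i in range(3)]
    x,y,z=p[...,0],p[...,1],p[...,2]; w=(x>250)&(x<900)&(y>-100)&(y<700)
    org=(H<14)&(S>150)&(V>90); 
    for nm,m in[("org47",org&(abs(z-47)<7)),("org73",org&(abs(z-73)<7)),("bartop121",(S<130)&(H>10)&(H<40)&(abs(z-121)<7)),("bar64",(S<130)&(H>10)&(H<40)&(abs(z-64)<7)),("board",(H<15)&(S>60)&(V<170)&(abs(z-16)<6)),("blue",(H>100)&(H<125)&(S>120)&(z>40)&(z<90)),("topsurf121",(abs(z-121)<5))]:
        for q in comps(m&w,p,80): print(" ",nm,*rect(q))
E
python3 - <<'E'
from m import *
for n in["scene","side"]:
    f=np.load(f"pics/{n}0.npz");print(n);analyse(f["im"],f["p"])
    p=f["p"];q=p[(p[...,2]>130)&(p[...,0]>300)&(p[...,1]>40)]
    for lo in range(130,900,80):
        r=q[(q[:,2]>=lo)&(q[:,2]<lo+80)&(q[:,0]<1300)&(q[:,1]<900)]
        if len(r): print("obst z",lo,np.percentile(r,[1,99],axis=0).round().tolist(),len(r))
E
```

```text
scene
  org47 [387.4 338. ] [163.  120.8] 83.1 48.0 2505
  org73 [587.3 312.2] [132.9  22. ] 84.8 74.2 199
  org73 [545.6 405.7] [ 20.7 122.2] 80.6 74.0 459
  bartop121 [531.6 284.8] [ 40.4 114.7] 82.8 122.3 785
  bartop121 [541.  377.9] [ 41.5 115.4] 84.1 122.3 1055
  board [492.5 128.8] [160.5 257.8] 85.9 17.1 1690
  board [369.7 175.2] [72.7 22.6] 67.8 17.0 86
  board [398.9 420.3] [ 15.1 120.7] 77.0 16.0 116
  topsurf121 [531.3 284.8] [ 40.4 114.1] 82.8 122.3 729
  topsurf121 [541.  377.9] [ 41.5 115.4] 84.1 122.3 988
obst z 130 [[697.0, 42.0, 131.0], [739.0, 60.0, 209.0]] 768
obst z 210 [[696.0, 41.0, 211.0], [740.0, 60.0, 289.0]] 893
obst z 290 [[696.0, 41.0, 291.0], [740.0, 59.0, 369.0]] 1049
obst z 370 [[587.0, 40.0, 373.0], [967.0, 58.0, 444.0]] 3616
obst z 450 [[595.0, 41.0, 456.0], [909.0, 462.0, 518.0]] 10699
side
  org47 [385.2 336. ] [163.  121.7] 83.4 46.4 4426
  org73 [532.  313.4] [ 40.  126.8] 69.7 72.5 441
  org73 [542.6 403.3] [ 12.6 119.1] 84.1 72.6 294
  bartop121 [528.9 283.1] [ 40.1 115.4] 82.7 120.6 849
  bartop121 [538.5 375.6] [ 41.6 116.7] 83.9 120.6 998
  board [489.3 125.3] [162. 261.] 86.3 15.5 5102
  topsurf121 [529.1 282.7] [ 39.4 114.9] 82.7 120.7 803
  topsurf121 [538.5 375.3] [ 41.1 116.7] 83.9 120.7 970
obst z 130 [[695.0, 41.0, 131.0], [1098.0, 58.0, 209.0]] 998
obst z 210 [[695.0, 41.0, 211.0], [1097.0, 58.0, 289.0]] 969
obst z 290 [[695.0, 40.0, 291.0], [738.0, 58.0, 369.0]] 718
obst z 370 [[587.0, 40.0, 371.0], [810.0, 58.0, 448.0]] 1378
obst z 450 [[735.0, 117.0, 453.0], [864.0, 460.0, 513.0]] 7529
```

```bash
python3 -m jog '[[[0.95,-0.23,0,0,0,0,1],[0.95,-0.23,0,0,0,0,1],[0.95,-0.23,0,0,0,0,1],[0.95,-0.23,0,0,0,0,1],[0.95,-0.23,0,0,0,0,1],[0.95,-0.23,0,0,0,0,1],[0,0,0,0,0,0,1]]]'
python3 -m jog '[[[0,0,0,0,0,-0.029,1],[0,0,0,0,0,-0.029,1],[0,0,0,0,0,-0.029,1],[0,0,0,0,0,-0.029,1],[0,0,0,0,0,-0.029,1],[0,0,0,0,0,-0.029,1],[0,0,0,0,0,-0.029,1],[0,0,0,0,0,-0.029,1],[0,0,0,0,0,0,1],[0,0,0,0,0,0,1]]]'
python3 - <<'E'
from m import *
im,d,p=cloud("wrist");cv2.imwrite("pics/w1.png",im[...,::-1]);print(telemetry.sense()['joint_pos'].round(1));analyse(im,p)
E
```

```text
time: 1.02
tool_pos: [529.5, 288.1, 230.8]
tcp_rot: [-179.9, -0.0, 90.3]
ft_force: [0.7, 0.2, -0.4]
finger_gap: 85.4
time: 2.28
tool_pos: [531.1, 284.4, 231.1]
tcp_rot: [-180.0, -0.0, 173.2]
ft_force: [0.1, -0.6, -0.1]
finger_gap: 85.0
[ 23.3   7.9  84.8  -0.   87.3 -60. ]
  org47 [412.2 330.5] [162.7  68. ] 83.6 48.2 15877
  org73 [536.1 328.8] [ 48.9 122.8] 84.8 74.3 6616
  org73 [528.6 248.4] [ 12.7 122.3] 81.6 74.3 1193
  bartop121 [538.4 373.6] [ 41.8 116.9] 83.9 122.3 7809
  bartop121 [528.9 280.8] [ 40.5 116.9] 83.0 122.4 7358
  board [488.9 123.4] [163.7 261.6] 86.5 17.3 38911
  blue [691.3 211.4] [14.7 14.7] 88.3 74.4 215
  blue [678.4 -34.1] [33.9  7.4] 49.3 44.8 99
  topsurf121 [538.4 373.6] [ 41.7 116.8] 84.1 122.3 7725
  topsurf121 [528.8 280.6] [ 40.5 116.9] 82.9 122.4 7392
```

View pics/w1.png

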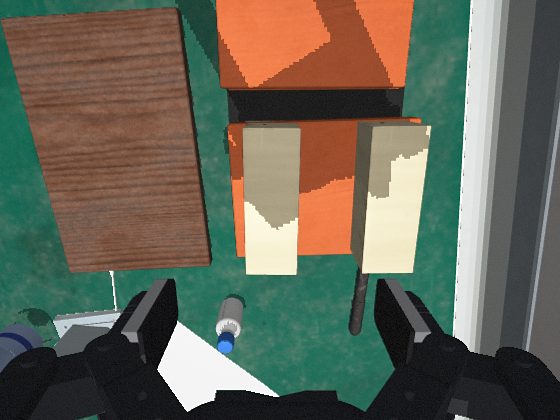

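The wrist view shows both bars (right bar px 270,200; left px 395,195), the pile above, the board at left and the bottle at px 230,325. The tool is over the right bar, so I descend and grip.

```bash
python3 -m jog '[[[0,0,0.8,0,0,0,1],[0,0,0.8,0,0,0,1],[0,0,0.6,0,0,0,1],[0,0,0.4,0,0,0,1],[0,0,0.3,0,0,0,1],[0,0,0,0,0,0,1]]]' 50
python3 -m jog '[[[0,0,0,0,0,0,0.5],[0,0,0,0,0,0,0.3],[0,0,0,0,0,0,0.3],[0,0,0,0,0,0,0.3],[0,0,0,0,0,0,0.3],[0,0,0,0,0,0,0.3]]]' 50
```

```text
time: 3.08
tool_pos: [530.5, 284.8, 85.5]
tcp_rot: [-180.0, -0.1, 173.5]
ft_force: [0.6, -0.5, 0.1]
finger_gap: 85.5
time: 3.82
tool_pos: [532.0, 284.9, 87.8]
tcp_rot: [180.0, 0.1, 173.5]
ft_force: [-0.8, -2.6, 5.9]
finger_gap: 41.2
```

```bash
python3 -m jog '[[[0,0,-0.3,0,0,0,0.3],[0,0,-0.5,0,0,0,0.3],[0,0,-0.3,0,0,0,0.3],[0,-0.3,0,0,0,0,0.3],[0,-0.6,0,0,0,0,0.3],[0.1,-0.8,0,0,0,0,0.3],[0.1,-0.8,0,0,0,0,0.3],[0.1,-0.8,0,0,0,0,0.3],[0.12,-0.6,0,0,0,0,0.3],[0,-0.28,0,0,0,0,0.3],[0,0,0,0,0,0,0.3]]]'
python3 -m jog '[[[0,0,0.5,0,0,0,0.3],[0,0,0.6,0,0,0,0.3],[0,0,0.4,0,0,0,0.3],[0,0,0,0,0,0,0.3]]]'
```

```text
time: 5.2
tool_pos: [486.1, 78.8, 140.7]
tcp_rot: [-180.0, -0.0, 173.4]
ft_force: [0.4, 0.2, -4.9]
finger_gap: 41.6
time: 5.7
tool_pos: [484.7, 80.5, 64.2]
tcp_rot: [-180.0, -0.3, 173.6]
ft_force: [-0.3, -0.0, -5.4]
finger_gap: 41.3
```

```bash
python3 -m jog '[[[0,0,0.3,0,0,0,0.3],[0,0,0.25,0,0,0,0.3],[0,0,0.05,0,0,0,0.3],[0,0,0.04,0,0,0,0.3],[0,0,0,0,0,0,0.3]]]'
```

```text
time: 6.32
tool_pos: [486.8, 79.7, 34.6]
tcp_rot: [180.0, 0.0, 173.5]
ft_force: [-0.5, 1.2, -5.5]
finger_gap: 41.3
```

```bash
python3 -m jog '[[[0,0,0.03,0,0,0,0.3],[0,0,0.03,0,0,0,0.3],[0,0,0,0,0,0,0.3]]]'; python3 -m jog '[[[0,0,0.02,0,0,0,0.3],[0,0,0,0,0,0,0.3]]]'
```

```text
time: 6.7
tool_pos: [486.4, 79.7, 31.2]
tcp_rot: [-180.0, -0.0, 173.5]
ft_force: [-0.3, -0.0, -6.0]
finger_gap: 41.2
time: 6.95
tool_pos: [486.7, 79.7, 30.6]
tcp_rot: [180.0, 0.0, 173.5]
ft_force: [-2.6, 0.0, -0.4]
finger_gap: 41.1
```

```bash
python3 -m jog '[[[0,0,0,0,0,0,0.5],[0,0,0,0,0,0,0.8],[0,0,0,0,0,0,0.8],[0,0,0,0,0,0,0.8],[0,0,-0.4,0,0,0,0.8],[0,0,-0.8,0,0,0,0.8],[0,0,-1,0,0,0,1],[0,0,-1,0,0,0,1],[0,0,0,0,0,0,1]]]'
python3 -m jog '[[[0,0.6,0,0,0,0,1],[-0.06,0.9,0,0,0,0,1],[-0.06,0.9,0,0,0,0,1],[-0.06,0.9,0,0,0,0,1],[-0.06,0.9,0,0,0,0,1],[-0.06,0.9,0,0,0,0,1],[-0.06,0.7,0,0,0,0,1],[0,0.2,0,0,0,0,1],[0,0,0,0,0,0,1],[0,0,0,0,0,0,1]]]'
python3 - <<'E'
from m import *
im,d,p=cloud("wrist");analyse(im,p);im,d,p=cloud("side");analyse(im,p)
E
```

```text
time: 8.07
tool_pos: [489.7, 79.9, 195.7]
tcp_rot: [179.9, 0.5, 173.5]
ft_force: [0.7, -0.4, -0.6]
finger_gap: 85.5
time: 9.32
tool_pos: [538.2, 374.6, 189.9]
tcp_rot: [-180.0, -0.0, 173.5]
ft_force: [0.5, 0.0, 0.1]
finger_gap: 85.3
  org47 [415.4 330.5] [162.6  61.8] 83.5 48.3 18864
  org73 [537.9 402.7] [128.5  38.2] 10.3 74.3 1340
  org73 [533.7 299.3] [107.7 123.4] 85.0 74.4 18485
  bartop121 [538.4 374.2] [ 40.7 117.2] 83.9 122.4 10154
  board [489.8 144.5] [122.6 262.4] 86.4 17.3 24062
  topsurf121 [538.4 374.2] [ 40.7 117.2] 84.0 122.4 10151
  org47 [385.4 336.1] [163.1 123.5] 83.6 46.4 4482
  org73 [533.  298.6] [101.9 123.2] 84.7 72.6 1640
  org73 [542.3 403.1] [ 13.4 120.9] 85.0 72.5 315
  bartop121 [538.1 376.4] [ 40.3 114.3] 84.3 120.6 970
  bar64 [484.7  83.4] [ 43.8 117.1] 83.4 63.6 593
  board [489.  126.9] [160.8 260.5] 86.7 15.5 4588
  topsurf121 [538.7 376.3] [ 40.3 115.5] 84.3 120.7 938
```

```bash
python3 -m jog '[[[0,0,0.6,0,0,0,1],[0,0,0.7,0,0,0,1],[0,0,0.5,0,0,0,1],[0,0,0.28,0,0,0,1],[0,0,0,0,0,0,1],[0,0,0,0,0,0,0.5],[0,0,0,0,0,0,0.3],[0,0,0,0,0,0,0.3],[0,0,0,0,0,0,0.3],[0,0,0,0,0,0,0.3],[0,0,0,0,0,0,0.3]]]' 50
```

```text
time: 10.8
tool_pos: [539.2, 376.0, 87.9]
tcp_rot: [179.9, 0.1, 173.5]
ft_force: [-0.5, -2.9, 6.5]
finger_gap: 41.1
```

```bash
python3 -m jog '[[[0,0,-0.3,0,0,0,0.3],[0,0,-0.5,0,0,0,0.3],[0,0,-0.3,0,0,0,0.3],[0,-0.3,0,0,0,0,0.3],[0,-0.6,0,0,0,0,0.3],[0.11,-0.8,0,0,0,0,0.3],[0.11,-0.8,0,0,0,0,0.3],[0.11,-0.8,0,0,0,0,0.3],[0.11,-0.6,0,0,0,0,0.3],[0,-0.35,0,0,0,0,0.3],[0,0,0,0,0,0,0.3]]]'
python3 -m jog '[[[0,0,0.5,0,0,0,0.3],[0,0,0.6,0,0,0,0.3],[0,0,0.5,0,0,0,0.3],[0,0,0.3,0,0,0,0.3],[0,0,0.14,0,0,0,0.3],[0,0,0.06,0,0,0,0.3],[0,0,0.03,0,0,0,0.3],[0,0,0,0,0,0,0.3]]]'
```

```text
time: 12.18
tool_pos: [492.1, 165.8, 140.7]
tcp_rot: [-180.0, -0.0, 173.4]
ft_force: [0.8, 0.3, -5.0]
finger_gap: 41.6
time: 13.18
tool_pos: [493.0, 167.2, 35.5]
tcp_rot: [180.0, 0.1, 173.5]
ft_force: [0.3, -0.2, -5.4]
finger_gap: 41.3
```

```bash
python3 -m jog '[[[0,0,0.04,0,0,0,0.3],[0,0,0.03,0,0,0,0.3],[0,0,0.02,0,0,0,0.3],[0,0,0,0,0,0,0.3]]]'; python3 -m jog '[[[0,0,0.015,0,0,0,0.3],[0,0,0,0,0,0,0.3]]]'
```

```text
time: 13.68
tool_pos: [492.5, 167.1, 30.7]
tcp_rot: [-180.0, -0.0, 173.5]
ft_force: [-4.8, -0.9, 2.5]
finger_gap: 41.4
time: 13.92
tool_pos: [492.5, 167.1, 30.7]
tcp_rot: [-180.0, -0.0, 173.5]
ft_force: [-9.2, -3.3, 11.5]
finger_gap: 41.3
```

```bash
python3 -m jog '[[[0,0,0,0,0,0,0.5],[0,0,0,0,0,0,0.8],[0,0,0,0,0,0,0.8],[0,0,0,0,0,0,0.8],[0,0,-0.4,0,0,0,0.8],[0,0,-0.8,0,0,0,0.8],[0,0,-1,0,0,0,1],[0,0,-1,0,0,0,1],[0,0,0,0,0,0,1],[0,0,0,0,0,0,1]]]'
python3 - <<'E'
from m import *
for n in["wrist","side","scene"]:
    im,d,p=cloud(n);print(n);analyse(im,p)
    cv2.imwrite(f"pics/{n}2.png",im[...,::-1])
    # rod behind the stack
    x,y,z=p[...,0],p[...,1],p[...,2]
    m=(x>603)&(x<720)&(y>250)&(y<450)&(z>5);q=p[m]
    if len(q): print("behind",np.percentile(q,[1,50,99],axis=0).round().tolist(),len(q))
    m=(x>640)&(x<760)&(y>170)&(y<260)&(z>20)&(z<100);q=p[m]
    if len(q): print("bottle",np.percentile(q,[2,50,98],axis=0).round().tolist(),len(q))
    m=(z>300)&(y>150)&(x<1000)&(x>500)&(y<500);q=p[m]
    if len(q): print("table",np.percentile(q,[1,99],axis=0).round().tolist(),q[:,0].min(),len(q))
E
```

```text
time: 15.18
tool_pos: [492.4, 167.1, 189.3]
tcp_rot: [180.0, 0.0, 173.5]
ft_force: [0.1, -0.1, -0.1]
finger_gap: 85.3
wrist
  org47 [403.6 326.8] [154.7  82.9] 83.5 48.1 21564
  org73 [535.5 324.9] [161.7 123.6] 85.1 74.2 24050
  bar64 [492.1 166.4] [ 40.3 117.2] 83.8 65.2 6707
  bar64 [484.3  80.3] [ 41.5 116.7] 83.4 65.2 6831
  board [488.9 122.5] [162.1 261.7] 86.5 17.2 28962
  blue [689.5 210.6] [14.6 12.5] 63.7 73.1 252
behind [[603.0, 359.0, 5.0], [672.0, 368.0, 14.0], [706.0, 399.0, 74.0]] 765
bottle [[678.0, 196.0, 21.0], [685.0, 209.0, 49.0], [697.0, 222.0, 76.0]] 1203
side
  org47 [385.1 336.4] [163.1 122. ] 83.4 46.4 4406
  org73 [536.4 328.3] [163.4 123.9] 85.1 72.6 3729
  bar64 [484.  82.] [ 41.8 116. ] 84.6 63.6 581
  bar64 [492.5 168.2] [ 42.2 115.7] 83.9 63.4 655
  board [488.4 126.2] [164.7 260.7] 85.8 15.6 2806
behind [[603.0, 264.0, 5.0], [668.0, 374.0, 12.0], [719.0, 424.0, 72.0]] 352
bottle [[679.0, 202.0, 22.0], [688.0, 217.0, 47.0], [702.0, 225.0, 74.0]] 254
table [[501.0, 169.0, 322.0], [862.0, 460.0, 540.0]] 500.0268728825082 8510
scene
  org47 [387.2 338.3] [162.7 123.3] 83.2 48.0 2908
  org73 [538.4 330.7] [162.  123.3] 84.7 74.4 3583
  bar64 [487.   85.1] [ 40.1 113.9] 84.6 65.0 406
  bar64 [494.5 171.6] [ 41.  114.5] 83.3 65.0 548
  board [389.1 134.5] [155.   52.7] 84.6 17.1 488
  board [580.4 123.7] [159.5  82.1] 85.7 17.2 1131
behind [[603.0, 254.0, 5.0], [655.0, 378.0, 10.0], [719.0, 445.0, 74.0]] 1014
bottle [[681.0, 208.0, 21.0], [695.0, 220.0, 48.0], [706.0, 227.0, 76.0]] 335
table [[502.0, 164.0, 318.0], [908.0, 462.0, 518.0]] 500.0360899813551 13762
```

View pics/side2.png

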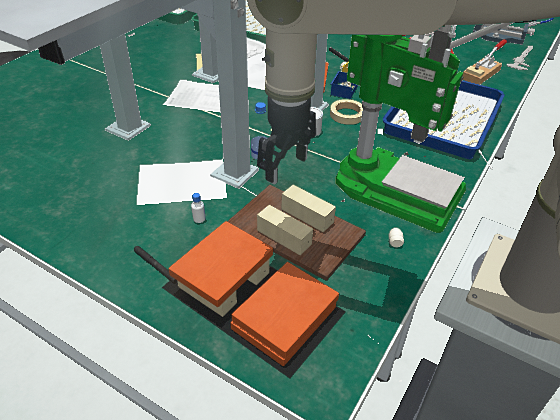

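Both bars lie flat on the board (px 285,230 and 308,207). The spacer is free at px 220,262, the pile at 285,312, and a low rod lies behind the stack at px 155,262. I check the table clearance, then move behind the stack.

```bash
python3 - <<'E'
from m import *
for n in["side","scene"]:
    im,d,p=cloud(n);x,y,z=[p[...,i] for i in range(3)]
    for lo in(300,380,430,480,510):
        q=p[(z>lo)&(z<lo+50)&(x>600)&(x<1000)&(y>100)&(y<600)]
        if len(q)>20: print(n,lo,np.percentile(q,[0.5,99.5],axis=0).round().tolist(),len(q))
E
python3 -m jog '[[[-0.2,0.3,0,0,0,0,1],[-0.4,0.6,0,0,0,0,1],[-0.5,0.7,0,0,0,0,1],[-0.5,0.7,0,0,0,0,1],[-0.45,0.65,0,0,0,0,1],[-0.34,0.42,0,0,0,0,1],[0,0,0,0,0,0,1],[0,0,0,0,0,0,1]]]'
```

```text
side 430 [[742.0, 115.0, 452.0], [787.0, 416.0, 480.0]] 2252
side 480 [[736.0, 213.0, 480.0], [873.0, 460.0, 513.0]] 5209
side 510 [[736.0, 293.0, 510.0], [876.0, 459.0, 513.0]] 2971
scene 430 [[743.0, 185.0, 453.0], [791.0, 417.0, 480.0]] 1674
scene 480 [[738.0, 288.0, 481.0], [912.0, 462.0, 519.0]] 8657
scene 510 [[738.0, 281.0, 510.0], [914.0, 462.0, 519.0]] 4417
time: 16.42
tool_pos: [629.6, 320.6, 188.4]
tcp_rot: [-179.9, -0.1, 173.5]
ft_force: [0.1, 0.1, -0.3]
finger_gap: 85.0
```

Table edge is at x≥736, so that is clear. Descending.

```bash
python3 -m jog '[[[0,0,0.5,0,0,0,1],[0,0,0.8,0,0,0,1],[0,0,0.8,0,0,0,1],[0,0,0.5,0,0,0,1],[0,0,0.28,0,0,0,1],[0,0,0,0,0,0,1],[0,0,0,0,0,0,1]]]'
python3 - <<'E'
from m import *
im,d,p=cloud("side");cv2.imwrite("pics/s3.png",cv2.resize(im[150:350,100:360,::-1],None,fx=3,fy=3))
E
```

```text
time: 17.3
tool_pos: [631.2, 321.3, 47.5]
tcp_rot: [179.9, 0.1, 173.5]
ft_force: [0.2, 0.4, -0.2]
finger_gap: 85.7
```

View pics/s3.png

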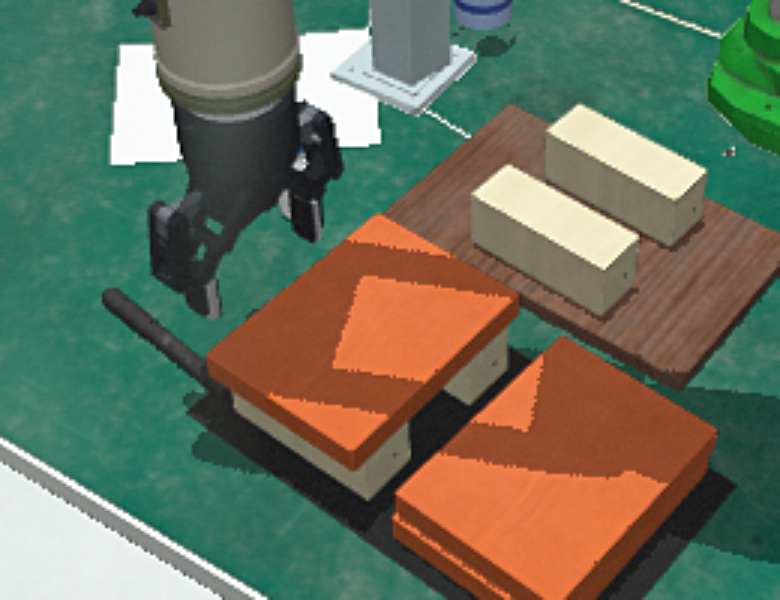

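The two open fingers (px 210,290 and 312,215) stand behind the spacer's rear edge. I check their tip height before pushing.

```bash
python3 - <<'E'
from m import *
for n in["side","scene"]:
    im,d,p=cloud(n);x,y,z=[p[...,i] for i in range(3)]
    for y0,y1 in((255,290),(350,385)):
        q=p[(x>608)&(x<655)&(y>y0)&(y<y1)&(z>35)&(z<110)]
        if len(q)>5: print(n,y0,np.percentile(q,[1,5,50,99],axis=0).round(1).tolist(),len(q))
E
```

```text
side 255 [[612.6, 259.3, 61.9], [615.0, 265.7, 65.4], [620.3, 277.7, 84.9], [637.2, 281.0, 109.4]] 176
side 350 [[623.8, 359.7, 62.0], [625.3, 364.4, 66.3], [630.8, 372.1, 85.7], [645.7, 379.2, 109.9]] 158
scene 255 [[624.6, 268.4, 62.4], [625.4, 273.5, 63.8], [632.7, 279.0, 81.5], [638.3, 281.8, 107.9]] 128
scene 350 [[625.9, 364.5, 62.5], [627.0, 365.1, 64.3], [642.9, 375.5, 81.9], [649.8, 380.2, 109.1]] 187
```

```bash
python3 -m jog '[[[0.2,0,0.07,0,0,0,1],[0.15,0,0,0,0,0,1],[0.15,-0.005,0,0,0,0,1],[0.15,-0.005,0,0,0,0,1],[0.15,-0.005,0,0,0,0,1],[0.15,-0.005,0,0,0,0,1],[0,0,0,0,0,0,1]]]'
python3 - <<'E'
from m import *
for n in["side","scene"]:
    im,d,p=cloud(n);print(n);analyse(im,p)
E
```

```text
time: 18.32
tool_pos: [582.2, 325.6, 42.1]
tcp_rot: [-180.0, -0.0, 173.5]
ft_force: [-0.5, -0.1, -0.3]
finger_gap: 85.7
side
  org47 [384.9 336.4] [162.4 122.3] 83.4 46.4 4432
  org73 [507.1 332.5] [162.5 122.6] 83.2 72.6 3956
  bar64 [483.5  81.5] [ 41.6 114.9] 83.4 63.6 592
  bar64 [492.  169.5] [ 41.6 114.8] 83.9 63.6 686
  board [489.  125.8] [161.3 261.4] 86.6 15.5 2868
scene
  org47 [381.  339.3] [162.5 109.2] 82.7 48.0 2343
  org73 [509.5 335.3] [163.8 121.4] 82.6 74.3 2633
  bar64 [528.3  81.2] [37.7 29.5] 80.2 65.1 103
  board [390.6 133.5] [151.   52.4] 87.0 17.0 366
  board [580.  123.1] [160.6  82.1] 86.0 17.2 1211
```

```bash
python3 -m jog '[[[0.17,-0.015,0,0,0,0,1],[0.17,-0.015,0,0,0,0,1],[0.17,-0.015,0,0,0,0,1],[0.17,-0.015,0,0,0,0,1],[0.17,-0.015,0,0,0,0,1],[0.17,-0.015,0,0,0,0,1],[0.17,-0.015,0,0,0,0,1],[0.17,-0.015,0,0,0,0,1],[0.17,-0.015,0,0,0,0,1],[0.17,-0.015,0,0,0,0,1],[0.17,-0.015,0,0,0,0,1],[0,0,0,0,0,0,1]]]'
python3 - <<'E'
from m import *
for n in["side","scene"]:
    im,d,p=cloud(n);print(n);analyse(im,p)
    x,y,z=[p[...,i] for i in range(3)];h=cv2.cvtColor(im,cv2.COLOR_RGB2HSV)
    m=(h[...,0]<14)&(h[...,1]>150)&(z>62)&(x>300)&(x<700)&(y>200)
    for q in comps(m,p): print("plate",*rect(q),np.percentile(q[:,2],[5,95]))
    cv2.imwrite(f"pics/{n}4.png",im[...,::-1])
E
```

```text
time: 19.92
tool_pos: [488.2, 327.8, 41.9]
tcp_rot: [-180.0, -0.0, 173.5]
ft_force: [1.3, -0.5, 0.0]
finger_gap: 85.2
side
  org47 [338.9 342.1] [162.5  32.5] 82.2 46.3 1088
  org73 [414.3 334.5] [161.9 120. ] 83.9 68.4 3107
  bar64 [483.4  81.8] [ 42.8 115.3] 83.0 63.7 581
  bar64 [491.4 168. ] [ 41.8 114.9] 83.0 63.7 622
  board [586.1  67.9] [35.7 72.1] 32.2 15.4 225
  board [433.6 128.9] [159.8 150.1] 86.5 15.5 1867
plate [412.4 335.4] [163.2 123.4] 83.4 68.4 4476 [66.15597638 70.60862799]
scene
  org73 [415.6 337.3] [161.6 121.1] 83.6 70.1 1935
  bar64 [487.2  85. ] [ 39.7 112. ] 83.9 65.1 391
  bar64 [495.1 170.9] [ 40.9 112.9] 84.4 65.0 491
  board [533.1 125. ] [157.6 176.5] 86.9 17.2 1282
  board [398.3 420.2] [  5.1 119.8] 82.7 15.7 103
plate [416.1 337.7] [162.4 121.8] 83.6 70.1 2086 [68.28337755 71.49231086]
```

View pics/side4.png

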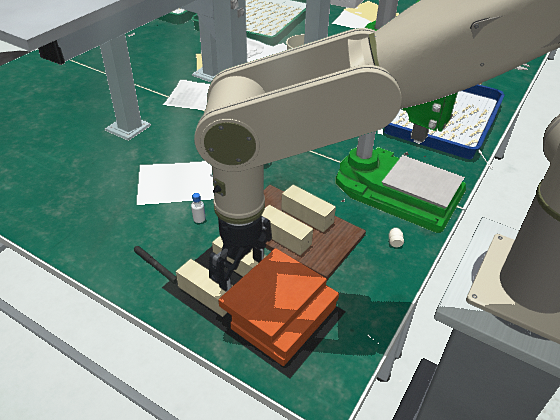

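The spacer is mostly on the pile (px 270,300), aligned, with about 28 mm left to go.

```bash
python3 -m jog '[[[0.14,-0.01,0,0,0,0,1],[0.14,-0.01,0,0,0,0,1],[0.14,-0.01,0,0,0,0,1],[0.1,-0.01,0,0,0,0,1],[0.04,0,0,0,0,0,1],[0,0,0,0,0,0,1],[0,0,0,0,0,0,1]]]'
cat > c.py <<'E'
from m import *
for n in["side","scene"]:
    im,d,p=cloud(n);print(n);analyse(im,p)
    x,y,z=[p[...,i] for i in range(3)];h=cv2.cvtColor(im,cv2.COLOR_RGB2HSV)
    m=(h[...,0]<14)&(h[...,1]>150)&(z>62)&(x>300)&(x<700)&(y>200)
    for q in comps(m,p): print("plate",*rect(q),np.percentile(q[:,2],[5,95]))
    m=(abs(z-51)<4)&(x>400)&(x<650)&(y>240)&(y<450)&(h[...,1]<130)
    for q in comps(m,p,60): print("lower",*rect(q))
    cv2.imwrite(f"pics/{n}5.png",im[...,::-1])
E
python3 c.py
```

```text
time: 20.9
tool_pos: [460.6, 328.8, 41.7]
tcp_rot: [-180.0, -0.1, 173.5]
ft_force: [0.7, 0.8, -1.1]
finger_gap: 85.6
side
  org73 [387.5 335.4] [161.6 120.5] 83.6 68.5 3188
  bar64 [483.8  82.6] [ 40.8 115.1] 83.9 63.6 556
  bar64 [477.7 170. ] [40.8 86.4] 83.2 63.4 426
  board [418.3 130.4] [160.6 121. ] 86.2 15.5 1791
plate [387.2 336.2] [163.5 122.8] 83.4 68.4 4625 [66.14506908 70.61153986]
lower [562.9 271.1] [40.2 51.7] 86.4 50.6 200
lower [543.2 374.3] [ 39.1 115.3] 83.5 50.4 772
scene
  org47 [397.9 416.8] [  4.5 117.6] 83.7 46.3 141
  org73 [388.  339.6] [161.4 118.7] 81.8 70.1 1753
  bar64 [486.6  85.6] [ 39.6 112.7] 83.5 65.0 412
  bar64 [494.2 171.1] [ 41.2 115.2] 84.8 64.9 541
  board [415.8 143. ] [192.   64.6] 54.9 17.1 330
  board [560.7 122.3] [159.7 124.8] 88.1 17.1 1266
  board [398.2 420.2] [  4.7 120. ] 83.0 15.9 107
plate [390.3 339.7] [161.2 121.8] 83.2 70.0 1899 [68.13293446 71.3890355 ]
lower [532.9 277.3] [ 42.  113.5] 83.8 52.2 678
lower [544.7 375.9] [ 40.6 114.9] 84.9 52.3 914
```

```bash
python3 -m jog '[[[-0.08,0,0,0,0,0,1],[-0.12,0,0,0,0,0,1],[0,0,-0.3,0,0,0,1],[0,0,-0.8,0,0,0,1],[0,0,-0.9,0,0,0,1],[0,0,-0.9,0,0,0,1],[-0.8,0,0,0,0,0,1],[-0.8,0,0,0,0,0,1],[0,0,0,0,0,0,1],[0,0,0,0,0,0,1]]]'
python3 c.py
```

```text
time: 22.25
tool_pos: [550.2, 318.8, 187.5]
tcp_rot: [180.0, -0.0, 173.5]
ft_force: [-1.2, -0.3, -0.4]
finger_gap: 85.5
side
  org73 [387.8 336.1] [160.5 120.1] 83.5 68.4 3077
  bar64 [484.2  82.4] [ 40.3 116. ] 83.5 63.6 569
  bar64 [491.9 169.2] [ 40.3 114.9] 83.3 63.6 700
  board [488.5 125.7] [162.1 260.4] 86.6 15.6 2880
plate [386.7 335.9] [164.  122.3] 83.4 68.3 4593 [66.13879049 70.59594723]
lower [531.9 274.4] [ 40.1 114.9] 82.1 50.4 659
lower [542.5 374.1] [ 39.6 114.6] 84.9 50.4 807
scene
  org47 [385.9 418.1] [ 5.2 94.8] 83.5 46.1 117
  org73 [390.  337.7] [162.2 121.3] 83.7 70.1 2762
  bar64 [487.2  84.9] [ 39.9 112.2] 82.7 65.2 424
  bar64 [493.8 171.9] [ 39.4 115.8] 83.5 65.0 504
  board [492.1 128.1] [159.4 258.3] 85.9 17.2 1609
  board [391.4 421.5] [  4.1 106.1] 83.2 16.1 90
plate [390.3 338.2] [162.7 122.1] 83.4 70.0 2920 [68.24349331 71.40944504]
lower [533.1 277.8] [ 41.3 113.1] 83.2 52.2 649
lower [544.5 376.2] [ 41.5 114.9] 85.3 52.2 900
```

View pics/side5.png

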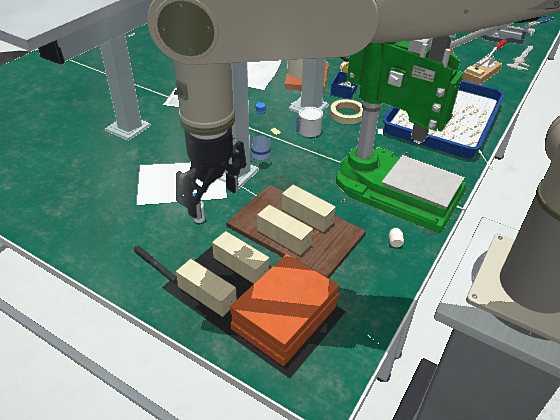

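The spacer sits squarely on the pile (px 285,308), the lower bars stand (px 205,287 and 240,255), and both top bars are flat on the board. The arm is clear, so I hand in.

```bash
python3 -c "
from bench import job;print(job.hand_in())"
```

```text
the job is handed in; nothing more can be done
None
```

The job is handed in, at about 22 s of the 70 s allowed. I gripped the two top bars one at a time and set each down flat on the dark board. Then I pushed the spacer across onto the pile with the two open fingers behind its rear edge.

The last checks, from the side and scene cameras after I backed the arm off, showed:

- **Top bars:** both flat on the board, about 45 mm either side of its centre line and roughly 87 mm apart.
- **Spacer:** level, about 22 mm above the old pile top, turned less than 1° from where the pile lay. Its centre is about 1.6 mm (side view) to 3.1 mm (scene view) from where I first measured the pile.
- **Pile:** it is now hidden under the spacer, so I compared against its earlier pose. The edges look lined up in the last picture.
- **Lower bars:** upright, about 100 mm apart. I could not measure them before the spacer was off, so I can only say they are within about 5 mm of the expected spot under the stack.
- **Bottle:** no contact was planned near it and no move went close. In the last picture the gripper hides it, so I did not check it again.

The two cameras differ by about 2 mm throughout, which matches their stated calibration. No check failed.

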